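# Feed a gilded panel through the guarded burnishing press with the push stick

### The arm

A 7-joint arm with a two-finger parallel gripper is mounted at the origin on the work surface. World frame = base frame: x ahead of the robot, y to its left, z up, the work surface at z = 0. Lengths are in mm, angles in rad, forces in N, time in s.
With the tool pointing down it reaches from about 400 to 750 mm from the base axis. Payload 19.5 kg.
Tool frame: the origin (TCP) lies on the centre line of the jaws, within the pads' length; the fingertips stand 11 mm ahead of it and the grasp point (between the pads) lies 8 mm behind it (arm.tips_ahead is the distance from the TCP to the fingertips, in mm); z points along the fingers, x is the direction in which the jaws open and shut, and the axes are right-handed (so a half turn about z gives the same grasp; the last joint's range is limited). The gripper opens to 85 mm and grips with 20 to 120 N. Pads are 22 mm wide; open, the fingers measure 114 mm over their backs; the gripper's body (76 mm by 85 mm) begins 54 mm behind the grasp point. The pads swing forward as they close: fully open they stand 13 mm farther back than shut.
Start: joints at [-1.289, 0.707, -0.028, 1.485, 0.022, 0.951, -0.075], TCP at [182.936, 545.097, 242.268] pointing down, gripper open.
Joint ranges: [-2.71, 2.71], [-0.32, 2.16], [-1.57, 1.52], [0, 2.45], [-1.46, 4.6], [0, 2.02], [-2.83, 2.83]. Speed limits (rad/s): [1.89, 1.89, 2.57, 2.57, 3.01, 3.01, 3.01].

### API

Orientations are given as a unit quaternion [w, x, y, z].
In Python, from bench import arm gives the robot as it stands. The module is installed in compiled form; this text tells all that it offers. Calls block until the motion is done:
- arm.reach(position, orientation): joint-space move of the TCP to a pose.
- arm.line_to(position, orientation=None, speed=150, stop_force=None): straight line of the TCP; orientation=None keeps the orientation; speed is the mean speed in mm/s. With stop_force (N) it stops when the force on the tool has changed by that much, and returns True; else False.
- arm.goto_joints(angles): joint-space move.
- arm.set_gripper(opening, f_grip=None): finger opening in mm; f_grip is the grip in N (None keeps the last); returns when the fingers have stopped.
- arm.dwell(seconds).
- arm.ik(position, orientation): joint angles nearest the present ones, or None.
- arm.sense(): the state.
- arm.camera(name): name is "scene" or "top" or "wrist"; returns (picture, depth): 420x560x3 uint8, red, green, blue; 420x560 float32, mm along the optical axis (not along the pixel's ray), 0 where there is no reading.
- arm.camera_info(name): a dict with "mtx" (3x3 intrinsics, pixels), "pose" (4x4, takes a point from camera to world coordinates). Camera axes: x right, y down, z forward; pixel columns grow to the right and rows downward; lengths in mm; the calibration is good to about 2 mm. The wrist camera is an equidistant fisheye: a pixel r from the principal point sees the ray r / f radians off the axis. A picture is of the moment at which its call begins: read the wrist's pose just before it. camera_info takes no time and is no camera call; for the wrist camera it gives the pose at the moment of the call.
A pose or a line that the arm cannot do raises arm.Unreachable and nothing moves.
- arm.sign_off(): hands the job in, once; it reports no verdict.
The state is a dict: "t": time; "joints": joint angles; "qvel": joint speeds; "effort": joint torques, N m; "position": TCP position; "tcp_rot": TCP orientation; "contact_force": force on the tool from outside, world axes, zero at the start; "torque": the same for the moment, N m; "grip_width": finger opening in mm.
Only numpy, scipy, OpenCV 4.12 (cv2) and the standard library are available. Lean on these libraries where they do the work, as an engineer would, in place of code of your own. Each camera call takes 0.05 s, during which the arm holds its last target.

### The job

Take the push stick from its tray and with its toe push the gilded panel along the bed, under the press guard and out the other side, until it drives the red plunger of the end stop fully home; where that stop stands you must feel, and never push the panel with more than 15 N. Then draw the stick back out and lay it flat, handle up, in its tray. Touch the panel only with the stick, keep the gripper off the press, and leave the other things on the bench where they are.

Things in the scene. Friction and masses are not known exactly. Their poses are not given: they have to be found in the camera images.
- press: Grey hand-fed burnishing press, fixed. Steel bed 130 mm wide (x), 460 mm long (y from -260 to +200 mm), its surface 24 mm above the table. Origin at table height under the middle of the guard. +y is the feed direction. Two rails 12 mm high form a channel 53 to 54 mm wide, centred on x = 0, from y = -50 to +190 mm; over the 50 mm before it they flare wider.
- guard_mid (a point): Middle of the opening under the press guard, 12 mm above the bed, axes as the press. The guard (yellow lips, clear cover, top 80 mm above the table) spans 25 mm either way in y; opening 76 mm wide, 24 mm high. Inside hangs a free-turning sprung amber roller, underside 15.5 mm above the bed; the panel lifts it, and it presses on it with about 4 N, so feeding takes some newtons.
- trip (a joint): Red plunger of the grey end stop in the outfeed channel, face 34 x 14 mm looking back along the feed. The stop's place is not measured: the red face starts 108 to 155 mm past guard_mid. 0 = out (start), 0.005 m = fully home. No spring: about 4 N slides it in along the feed, it stays where left, and it is hard up at 5 mm.
- panel_center (a point): Gilded wooden panel, gold top with a red line, 50 mm wide (x), 80 mm long (y), 18 mm high, about 0.09 kg, lying loose on the press bed in front of the guard, roughly along the feed. This point is its centre (half-way up); its y axis is its length, towards the guard. It is fragile: at most 15 N may be put on it.
- stick_grip (a point): Push stick: a flat bar 24 mm wide (x), 10 mm high and 195 mm long (y) with an upright orange handle 26 x 26 mm rising from 10 mm to 70 mm above the bar's underside. About 0.12 kg. This point is the centre of the handle, 40 mm above the bar's underside. The stick's +y axis points to its orange toe: the toe's flat end face is 145 mm ahead of the handle centre, the tail 50 mm behind it.
- stick_mid (a point): Middle of the push stick's bar: 47.5 mm ahead (+y) of the handle centre and 5 mm above the bar's underside. Same axes as stick_grip.
- tray: Shallow open wooden tray, fixed, 90 mm wide (x), 260 mm long (y), rim 16 mm high, walls and floor 5 mm thick, holding the push stick at the start. Origin at the centre of its underside at table height.
- muller: glass muller (grinding pestle), 64 mm across the foot, 82 mm tall, standing on a stone slab smeared red; origin at the centre of its underside
- knife_dark: gilder's knife with a dark wooden handle, 245 mm long, lying flat on the table; origin on the brass collar between handle and blade
- knife_pale: gilder's knife with a pale wooden handle, 245 mm long, lying flat on the table; origin on the brass collar between handle and blade
- mop: round brush with wooden handle and black hair, 177 mm long, lying on the table; origin on its metal ferrule
- jar: jar with a steel lid, 60 mm across, 70 mm tall; origin at the centre of its underside
- leafbook: flat white paper-covered block (leaf book) 70 x 70 x 12 mm; origin at the centre of its underside
Things that resemble listed ones, but are neither listed nor needed, are in the scene too. Leave any black look-alike of the part that bears stick_grip alone.

How it is judged:
By the outcome, as a careful person would: the job done as asked, in the order asked, and still so for the second after the job is handed in, with the robot touching nothing.
It also fails if it takes over 67 s, if anything falls off the work surface, if the arm or the gripper's body presses on something with over 40 N, if the wrist force passes 120 N, or if a joint passes its speed limit or range.

## Working session

There is one attempt and no reset: what is moved stays moved. The work goes in short steps, each a Python script; the robot and the scene stay as the last script left them, time stands still between calls to the robot, and variables do not carry over. Pictures are saved under pics/ and viewed, and the job is handed in when it is done.

```bash
mkdir -p pics; ls
python3 - <<'E'
from bench import arm
import cv2,numpy as np
for n in ["scene","top"]:
    p,d=arm.camera(n); cv2.imwrite(f"pics/{n}0.png",p[:,:,::-1]); np.savez(f"pics/{n}0.npz",p=p,d=d)
    i=arm.camera_info(n); print(n,i["mtx"],i["pose"])
s=arm.sense(); print(s)
E
```

```text
pics
scene [[402.44189223   0.         283.37532763]
 [  0.         402.44189223 211.4657871 ]
 [  0.           0.           1.        ]] [[ 5.30731223e-01  5.59983299e-01 -6.36194211e-01  1.22693863e+03]
 [ 8.47537632e-01 -3.48818125e-01  4.00007348e-01 -4.56218049e+02]
 [ 2.08136248e-03 -7.51494924e-01 -6.59735589e-01  7.83504875e+02]
 [ 0.00000000e+00  0.00000000e+00  0.00000000e+00  1.00000000e+00]]
top [[449.25239928   0.         272.52351665]
 [  0.         449.25239928 212.32875803]
 [  0.           0.           1.        ]] [[ 7.51764099e-03 -9.92847708e-01  1.19150799e-01  4.03256747e+02]
 [-9.99964542e-01 -7.01184876e-03  4.66364015e-03 -3.75026799e+01]
 [-3.79481705e-03 -1.19181634e-01 -9.92865216e-01  1.13017695e+03]
 [ 0.00000000e+00  0.00000000e+00  0.00000000e+00  1.00000000e+00]]
{'t': 0.1, 'joints': array([-1.28870834,  0.70699894, -0.02762612,  1.48494057,  0.02205163,
        0.95089582, -0.07551279]), 'qvel': array([ 0.00115981, -0.00168224,  0.00088517, -0.00183567, -0.00070471,
        0.0012086 ,  0.00047744]), 'effort': array([ 1.75348159e-03, -8.84277248e+01,  1.23671282e+00, -2.36455768e+01,
        1.71229080e-02,  5.01826202e-03, -4.80634208e-05]), 'position': array([182.87957425, 544.91324007, 241.90090303]), 'tcp_rot': array([ 2.99341982e-04,  8.11830547e-01,  5.83892920e-01, -3.61745193e-04]), 'contact_force': array([-0.20969525,  0.2927677 ,  0.05420716]), 'torque': array([0.0260798 , 0.01701537, 0.04828109]), 'grip_width': 85.44374219675778}
```

View pics/scene0.png

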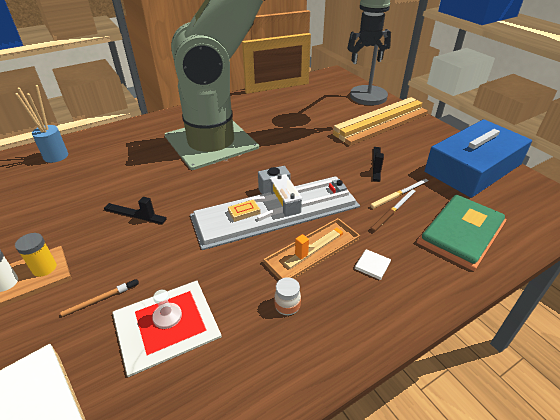

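View pics/top0.png

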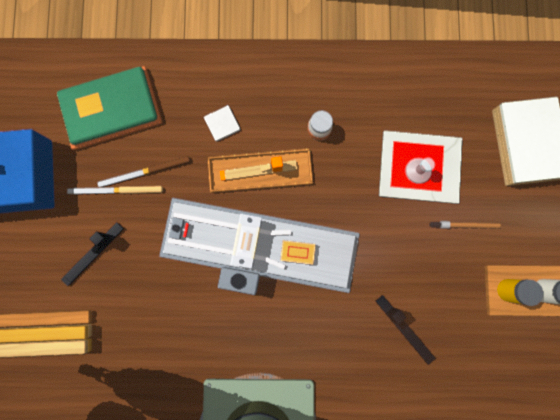

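```bash
cat > h.py <<'E'
import numpy as np,cv2
from bench import arm
def cloud(d,info):
    K=info["mtx"];T=info["pose"];v,u=np.mgrid[:d.shape[0],:d.shape[1]]
    P=np.stack([(u-K[0,2])/K[0,0]*d,(v-K[1,2])/K[1,1]*d,d],-1)
    return P@T[:3,:3].T+T[:3,3]
E
python3 - <<'E'
from h import *
z=np.load("pics/top0.npz");p,d=z["p"],z["d"]
C=cloud(d,arm.camera_info("top"))
np.save("pics/C.npy",C)
c=cv2.resize(p[140:300,150:370,::-1],None,fx=3.6,fy=3.6,interpolation=cv2.INTER_CUBIC);cv2.imwrite("pics/crop.png",c)
for u,v in [(277,162),(222,176),(297,168),(298,253),(248,240),(175,202),(355,236),(350,288),(163,254),(212,157),(312,152),(210,190),(312,185),(183,230),(330,300),(250,140)]:
    print(u,v,C[v,u].round(1))
E
```

```text
277 162 [651.3 -42.4  75.8]
222 176 [628.5  96.   15.4]
297 168 [651.9 -93.7   8.6]
298 253 [435.4 -94.6  42.6]
248 240 [463.7  24.2  81.2]
175 202 [560.1 210.5  24.5]
355 236 [ 480.  -239.1    5.7]
350 288 [ 351.1 -226.    -0.7]
163 254 [431.4 238.7  12. ]
212 157 [676.4 121.8  19.6]
312 152 [ 6.960e+02 -1.326e+02  2.000e-01]
210 190 [592.8 125.7  13.8]
312 185 [ 608.9 -132.     4.9]
183 230 [489.4 185.6  38. ]
330 300 [ 321.4 -176.     0.4]
250 140 [ 7.268e+02  2.740e+01 -3.000e-01]
```

View pics/crop.png

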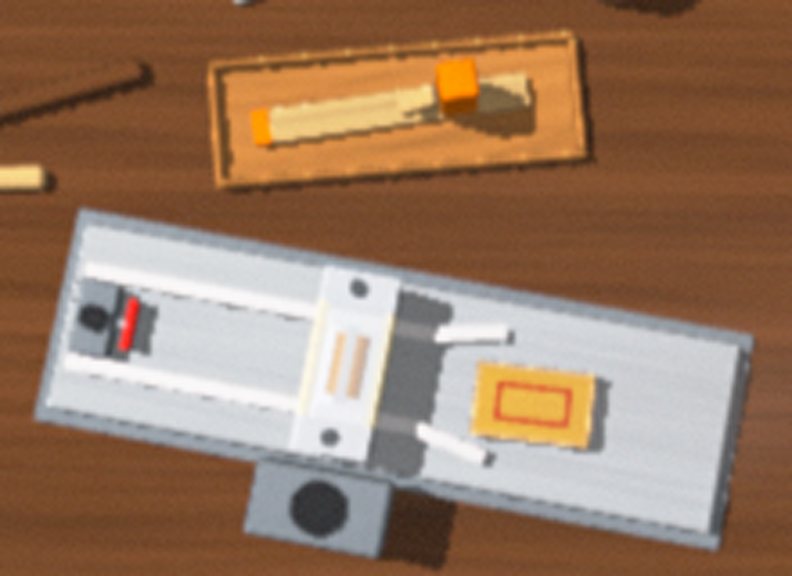

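Run:
```python
from h import *
z=np.load("pics/top0.npz");p,d=z["p"],z["d"];C=np.load("pics/C.npy")
hsv=cv2.cvtColor(p,cv2.COLOR_RGB2HSV);H,S,V=[hsv[...,i].astype(int) for i in range(3)]
v,u=np.mgrid[:420,:560]
roi=lambda a,b,c,e:(u>=a)&(u<=b)&(v>=c)&(v<=e)
def rect(m,name):
    q=C[m][:,:2].astype(np.float32); r=cv2.minAreaRect(q)
    print(name,m.sum(),"c",np.round(r[0],1),"sz",np.round(r[1],1),"ang",round(r[2],2),"z",np.median(C[m][:,2]).round(1),"mean",q.mean(0).round(1))
Z=C[...,2]
# bed of press: everything grey 14<z<32
rect(roi(150,370,190,300)&(S<60)&(Z>20)&(Z<28),"bed")
pan=roi(270,330,235,270)&(Z>34)&(S>90)&(Z<50);rect(pan,"panel")
rect(roi(230,262,205,270)&(Z>70),"guardtop")
rect(roi(262,292,150,172)&(Z>65),"handle")
rect(roi(215,300,155,185)&(Z>9.5)&(Z<30)&(((H>10)&(H<40)))&roi(219,299,158,182),"bar")
rect(roi(205,316,145,195)&(Z>10)&(Z<25),"tray")
rect(roi(160,240,205,262)&(Z>31)&(Z<40)&(V>200)&(S<40),"rails")
rect(roi(165,200,215,245)&((H<8)|(H>172))&(S>150),"red")
rect(roi(165,185,215,245)&(Z>40),"stop")
```

```text
bed 6409 c [433.6   4.9] sz [459.3 177.9] ang 79.63 z 23.5 mean [453.1 -15.3]
panel 647 c [437.6 -94. ] sz [78.2 48.4] ang 83.88 z 42.2 mean [437.6 -93.9]
guardtop 1111 c [463.   17.5] sz [127.  101.2] ang 4.04 z 79.6 mean [461.2  29.3]
handle 123 c [535.1 -45.6] sz [263.   26.3] ang 2.18 z 74.8 mean [643.4 -41.1]
bar 626 c [647.9   5.2] sz [201.5  61.8] ang 88.64 z 14.8 mean [643.4  13.4]
tray 1174 c [645.4   1.5] sz [ 91.7 259.8] ang 5.23 z 14.9 mean [643.9   8.7]
rails 534 c [482.1 138. ] sz [160.1  74. ] ang 79.66 z 35.5 mean [481.9 138. ]
red 42 c [491.  180.8] sz [ 9.5 33.7] ang 77.89 z 39.6 mean [490.3 179.3]
stop 224 c [465.9  84.9] sz [268.9  57.6] ang 75.0 z 43.7 mean [491.7 196.9]
```

```bash
python3 - <<'E'
from h import *
z=np.load("pics/top0.npz");p,d=z["p"],z["d"];C=np.load("pics/C.npy")
hsv=cv2.cvtColor(p,cv2.COLOR_RGB2HSV);H,S,V=[hsv[...,i].astype(int) for i in range(3)]
v,u=np.mgrid[:420,:560];Z=C[...,2]
roi=lambda a,b,c,e:(u>=a)&(u<=b)&(v>=c)&(v<=e)
def big(m):
    n,l,s,c=cv2.connectedComponentsWithStats(cv2.morphologyEx(m.astype(np.uint8),cv2.MORPH_OPEN,np.ones((2,2))))
    return l==1+np.argmax(s[1:,4])
def rect(m,name):
    q=C[m][:,:2].astype(np.float32); r=cv2.minAreaRect(q)
    print(name,m.sum(),"c",np.round(r[0],1),"sz",np.round(r[1],1),"ang",round(r[2],2),"z",np.median(C[m][:,2]).round(1),"mean",q.mean(0).round(1))
    return r
# everything press above 20mm (incl guard, panel) but not the bracket; silhouettes at bed height
m=big(roi(150,370,190,300)&(Z>20)&(Z<27));rect(m,"bed")
f=np.array([np.sin(np.radians(10.37)),np.cos(np.radians(10.37))]);l=np.array([f[1],-f[0]])
q=C[m][:,:2];Y=q@f;X=q@l
print("bed X",np.percentile(X,[0,.3,1,99,99.7,100]).round(1),"Y",np.percentile(Y,[0,.3,1,99,99.7,100]).round(1))
# edges: per-slice min/max of X
for y0 in range(-260,220,40):
    s=(Y>y0)&(Y<y0+40)
    if s.sum()>20:print(y0,X[s].min().round(1),X[s].max().round(1),end=' | ')
print()
rm=roi(160,240,195,262)&(Z>33)&(Z<40)&(S<60)
q=C[rm][:,:2];Y=q@f;X=q@l;print("rails",np.histogram(X,bins=np.arange(440,500,2)))
g=big(roi(225,270,200,275)&(Z>76));rect(g,"guardtop")
h=big(roi(262,292,150,172)&(Z>70));rect(h,"handle")
b=big(roi(215,300,155,185)&(Z>11)&(Z<19)&roi(219,299,157,182));rect(b,"bar")
o=big(roi(215,235,160,190)&(H>8)&(H<20)&(S>210));rect(o,"toe")
E
python3 - <<'E'
import cv2
p=cv2.imread("pics/top0.png")
cv2.imwrite("pics/crop2.png",cv2.resize(p[145:195,205:320],None,fx=6.5,fy=6.5,interpolation=cv2.INTER_CUBIC))
E
```

```text
bed 3574 c [ 435.  -108.4] sz [247.7 129.7] ang 79.7 z 23.5 mean [ 432.2 -119.9]
bed X [382.5 383.  383.9 510.9 511.7 512.3] Y [-152.2 -151.3 -150.    84.    86.1   95.4]
-180 383.3 511.2 | -140 382.9 512.1 | -100 383.2 512.3 | -60 382.6 511.6 | -20 382.7 512.1 | 20 382.7 512.2 | 60 382.5 511.7 | 
rails (array([ 1,  0,  3,  3,  2,  1,  2,  1,  1,  0,  0,  1,  1,  2,  1,  2,  0,
        0, 45, 43, 46, 52, 46, 10,  0,  0,  0,  0,  0]), array([440, 442, 444, 446, 448, 450, 452, 454, 456, 458, 460, 462, 464,
       466, 468, 470, 472, 474, 476, 478, 480, 482, 484, 486, 488, 490,
       492, 494, 496, 498]))
guardtop 1057 c [459.    9.8] sz [103.2 123.2] ang 85.43 z 79.4 mean [459.7  27.4]
handle 114 c [541.2 -45.2] sz [275.8  27.6] ang 0.51 z 74.3 mean [648.5 -43.8]
bar 375 c [548.7 -16. ] sz [269.9 116.6] ang 31.79 z 14.4 mean [635.  42.]
toe 42 c [630.8  93.7] sz [22.6 10.4] ang 4.12 z 13.5 mean [629.1  94. ]
```

View pics/crop2.png

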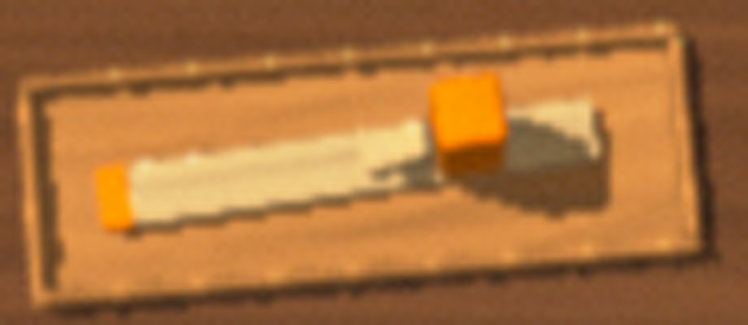

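```bash
cat >> h.py <<'E'
def onplane(uv,z,name="top",info=None):
    i=info or arm.camera_info(name);K=i["mtx"];T=i["pose"]
    uv=np.atleast_2d(np.array(uv,float))
    if name=="wrist":
        x=(uv-K[:2,2])/np.array([K[0,0],K[1,1]]);r=np.linalg.norm(x,axis=1,keepdims=True)
        D=np.hstack([x/np.maximum(r,1e-9)*np.sin(r),np.cos(r)])
    else: D=np.hstack([(uv-K[:2,2])/np.array([K[0,0],K[1,1]]),np.ones((len(uv),1))])
    D=D@T[:3,:3].T;o=T[:3,3]
    return o+D*((z-o[2])/D[:,2:3])
def quat(yaw):  # tool down, tool x axis at angle yaw(rad) from world x
    c,s=np.cos(yaw/2),np.sin(yaw/2)
    return np.array([0,c,s,0.])
E
python3 - <<'E'
from h import *
c=np.array([[95,167],[103,232],[592,98],[602,155],[130,160],[132,222]])/6.5-.5+.5/6.5+[205,145]
P=onplane(c,15.);print(P.round(1))
t=P[:2].mean(0);e=P[2:4].mean(0);print(t,e,np.linalg.norm(t-e),np.degrees(np.arctan2(-(t-e)[0],(t-e)[1])))
k=np.array([[20,78],[38,305],[672,25],[705,255]])/6.5-.5+.5/6.5+[205,145]
Q=onplane(k,16.);print(Q.round(1),Q.mean(0))
y=(t-e)/np.linalg.norm(t-e);print("handle",e+50*y)
print(arm.camera_info("wrist"))
hp=e+50*y
for yaw in [0.05,.1,-.15,np.pi+.1]:
    print(yaw,arm.ik([hp[0],hp[1],200],quat(yaw)))
    print(arm.ik([430,-300,80],quat(yaw)),arm.ik([450,-30,60],quat(yaw)))
E
```

```text
[[643.3 103.5  15. ]
 [617.6  99.8  15. ]
 [672.  -89.9  15. ]
 [649.4 -93.8  15. ]
 [646.2  89.9  15. ]
 [621.6  88.6  15. ]]
[630.45492588 101.61949748  15.        ] [660.68623552 -91.85587765  15.        ] 195.82301412941518 8.880885293478842
[[ 678.3  133.4   16. ]
 [ 588.6  124.2   16. ]
 [ 701.1 -121.1   16. ]
 [ 610.  -133.7   16. ]] [644.4814125    0.70944429  16.        ]
handle [652.96719653 -42.45530643  15.        ]
{'mtx': array([[325.1922621 ,   0.        , 276.79358809],
       [  0.        , 325.1922621 , 209.54268281],
       [  0.        ,   0.        ,   1.        ]]), 'pose': array([[ 3.18554711e-01,  9.13526856e-01,  2.52965571e-01,
         1.18948969e+02],
       [ 9.47904128e-01, -3.06772941e-01, -8.58377901e-02,
         5.67324061e+02],
       [-8.12134338e-04,  2.67131142e-01, -9.63659843e-01,
         3.73686953e+02],
       [ 0.00000000e+00,  0.00000000e+00,  0.00000000e+00,
         1.00000000e+00]])}
0.05 [-0.05920628  0.89236524  0.18283748  1.21571281 -0.1641534   1.04761903
  0.18889004]
[ 0.61768418  0.88649059 -0.12950208  1.82743109  0.23583923  0
[... 217 characters left out ...]
.88687754 -0.14300185  1.8271983   0.25917971  0.44561674
  0.39936439] [-0.00968165  0.88232909  0.00958359  2.09444143 -0.04506864  0.1650092
  0.14086471]
-0.15 [-0.0833832   0.89763353  0.24277557  1.21675458 -0.21814288  1.05214747
  0.02925831]
[ 0.58984668  0.88571019 -0.07764878  1.8283217   0.14365981  0.43297019
  0.26009493] [-0.02135493  0.88325846  0.03053939  2.09472352 -0.14371723  0.1655153
 -0.0101904 ]
3.241592653589793 [ 0.31867593  0.96654853 -0.77926886  1.19926815  0.66210835  1.22467384
  2.7903254 ]
[ 0.98464445  1.02655544 -0.87614228  1.81534447  1.05834467  0.85435803
  2.8077709 ] [ 0.21816899  0.9025897  -0.39975688  2.08769007  1.03514468  0.363181
  2.19865723]
```

```bash
cat >> h.py <<'E'
def wpic(n):
    i=arm.camera_info("wrist");p,d=arm.camera("wrist")
    cv2.imwrite(f"pics/{n}.png",p[:,:,::-1]);np.savez(f"pics/{n}.npz",p=p,d=d,K=i["mtx"],T=i["pose"]);return p,d,i
def st(m=""):
    s=arm.sense();print(m,"t",round(s["t"],2),"pos",s["position"].round(1),"F",s["contact_force"].round(2),"w",round(s["grip_width"],1))
    return s
E
python3 - <<'E'
from h import *
arm.reach([653,-42.5,190],quat(0.155));st()
wpic("w1");p,d=arm.camera("top");cv2.imwrite("pics/t1.png",p[:,:,::-1])
E
```

```text
t 2.77 pos [653.1 -41.5 190.1] F [ 0.49 -0.06  0.72] w 85.3
```

View pics/w1.png

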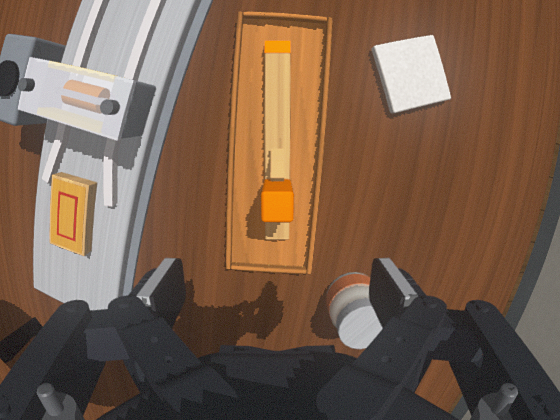

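Run:
```python
from h import *
z=np.load("pics/w1.npz");i={"mtx":z["K"],"pose":z["T"]}
cv2.imwrite("pics/w1c.png",cv2.resize(z["p"][170:260,220:340,::-1],None,fx=6,fy=6,interpolation=cv2.INTER_CUBIC))
P=onplane([[265,40],[291,40],[267,240],[289,240]],15,"wrist",i);print(P.round(1))
t=P[:2].mean(0);e=P[2:].mean(0);print(np.linalg.norm(t-e),np.degrees(np.arctan2(-(t-e)[0],(t-e)[1])))
y=(t-e)/np.linalg.norm(t-e);print("handle",e+50*y)
Q=onplane([[262,192],[293,192],[293,222],[262,222]],75,"wrist",i);print(Q.round(1),Q.mean(0))
print(onplane([[240,12],[332,17],[228,270],[312,273]],16,"wrist",i).round(1))
```

```text
[[619.6 102.3  15. ]
 [643.5 106.1  15. ]
 [651.1 -90.8  15. ]
 [673.  -87.4  15. ]]
195.708814975914 8.964647056732087
handle [654.25537279 -39.7371334   15.        ]
[[639.8 -29.2  75. ]
 [663.6 -25.5  75. ]
 [667.7 -49.6  75. ]
 [643.3 -53.4  75. ]] [653.5690517  -39.42811857  75.        ]
[[ 591.7  127.6   16. ]
 [ 678.   136.8   16. ]
 [ 615.5 -130.6   16. ]
 [ 703.1 -120.1   16. ]]
```

View pics/w1c.png

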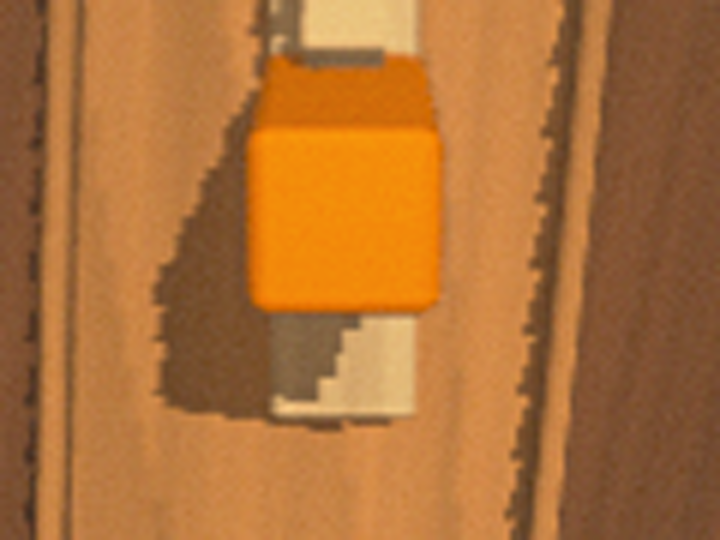

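Run:
```python
from h import *
q=quat(0.156)
arm.line_to([653.5,-41,100],q,speed=200)
arm.line_to([653.5,-41,38],q,speed=120);st()
arm.set_gripper(20,90);st("gripped")
arm.line_to([653.5,-41,120],q,speed=120);st("up")
wpic("w2")
```

```text
t 4.13 pos [654.  -41.1  38.9] F [ 0.64 -0.28  0.49] w 85.2
gripped t 4.72 pos [653.7 -41.   38.4] F [-0.91 -0.2   5.8 ] w 25.1
up t 5.55 pos [653.1 -40.9 119.2] F [-0.17 -0.57 -1.13] w 25.0
```

View pics/w2.png

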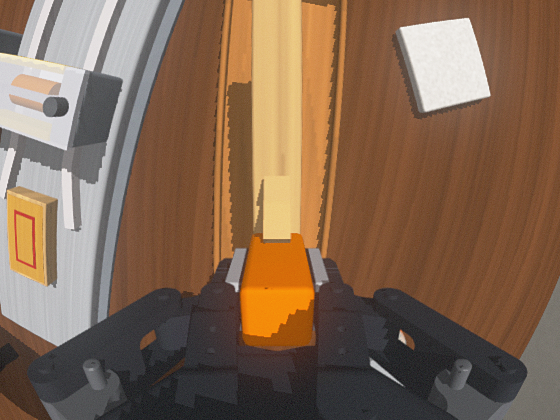

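```bash
cat >> h.py <<'E'
def wcloud(d,i):
    K=i["mtx"];T=i["pose"];v,u=np.mgrid[:d.shape[0],:d.shape[1]]
    x=np.stack([(u-K[0,2])/K[0,0],(v-K[1,2])/K[1,1]],-1);r=np.linalg.norm(x,axis=-1,keepdims=True)
    xy=x/np.maximum(r,1e-9)*np.tan(r)*d[...,None]
    return np.concatenate([xy,d[...,None]],-1)@T[:3,:3].T+T[:3,3]
E
python3 - <<'E'
from h import *
z=np.load("pics/w2.npz");i={"mtx":z["K"],"pose":z["T"]};C=wcloud(z["d"],i)
for v in range(3,175,20):
    print(v,np.median(C[v,265:292].reshape(-1,3),0).round(1), C[v,265].round(1),C[v,292].round(1))
p=z["p"].astype(int)
for v in (5,60,120,160):
    r=C[v,:,2];e=np.where((r[200:350]>75))[0]+200;print(v,e.min(),e.max(),C[v,e.min()].round(1),C[v,e.max()].round(1))
# panel & press in this image
print(C[230,32],C[60,10])
E
```

```text
3 [634.2  85.2  96.1] [628.   84.5  95.6] [640.7  86.6  95.5]
23 [635.8  74.8  96.3] [629.7  73.9  95.6] [642.3  75.9  95.7]
43 [637.4  64.6  96. ] [631.4  63.5  96.6] [643.9  65.4  96.8]
63 [639.4  54.7  96. ] [633.   53.7  96.4] [645.4  55.6  96.9]
83 [640.5  44.9  96.2] [634.4  44.2  95.4] [646.9  46.   96.8]
103 [641.9  35.5  96.1] [635.9  34.6  95.7] [648.5  36.6  95.4]
123 [643.4  26.1  95.9] [637.4  25.2  96.1] [650.   27.2  95.9]
143 [644.9  16.7  96.1] [638.8  15.7  96.1] [651.5  17.7  95.8]
163 [646.4   7.1  96. ] [640.3   6.4  97.3] [653.    8.3  96.6]
5 252 300 [622.1  82.4  96.3] [644.7  86.   96.1]
60 251 301 [626.   54.5  94.8] [649.4  58.1  95.1]
120 252 302 [631.   25.7  95. ] [654.4  29.4  95.7]
160 253 301 [634.3   6.7  95.3] [657.3  10.1  93.3]
[449.31733412 -80.41147029  42.76537283] [457.20089551  54.93487779  80.33950889]
```

```bash
cat >> h.py <<'E'
YAW=np.radians(-10.36);F=np.array([-np.sin(YAW),np.cos(YAW)]);L=np.array([np.cos(YAW),np.sin(YAW)])
X0,Y0=447.3,108.5
QP=quat(YAW)
def pp(x,y,z): 
    w=L*(X0+x)+F*(Y0+y); return [w[0],w[1],z]
def inv(P): return np.array([P[0]*L[0]+P[1]*L[1]-X0,P[0]*F[0]+P[1]*F[1]-Y0])
E
python3 - <<'E'
from h import *
print(pp(0,-330,0),pp(0,0,0))
s=arm.sense()
arm.line_to([653,-41,150],quat(.156),speed=150)
arm.reach(pp(0,-330,140),QP);st("over")
arm.line_to(pp(0,-330,66),QP,speed=120);s=st("low")
r=arm.line_to(pp(0,-330,54),QP,speed=8,stop_force=4);s=st("touch %s"%r)
print(inv(s["position"]))
wpic("w3");
for n in("top","scene"):
    p,d=arm.camera(n);cv2.imwrite(f"pics/{n}3.png",p[:,:,::-1]);np.savez(f"pics/{n}3.npz",p=p,d=d)
E
python3 - <<'E'
import cv2
p=cv2.imread("pics/top3.png")
cv2.imwrite("pics/top3c.png",cv2.resize(p[190:330,200:400],None,fx=4,fy=4,interpolation=cv2.INTER_CUBIC))
E
```

```text
[np.float64(400.1748979538299), np.float64(-298.32799239702905), 0] [np.float64(459.5196027879075), np.float64(26.292102495687374), 0]
over t 7.3 pos [ 401.2 -297.7  139.9] F [ 0.4  -0.57 -1.92] w 25.1
low t 8.07 pos [ 400.5 -298.3   66.5] F [-0.   -0.48  0.11] w 25.2
touch True t 9.12 pos [ 400.1 -298.5   56.8] F [-0.89 -1.78  7.07] w 25.2
[-1.81678434e-02 -3.30201172e+02]
```

View pics/top3c.png

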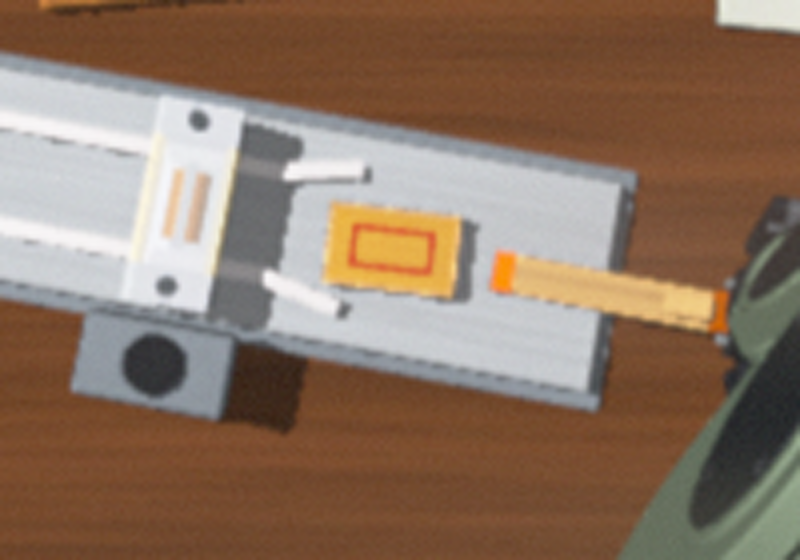

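View pics/scene3.png

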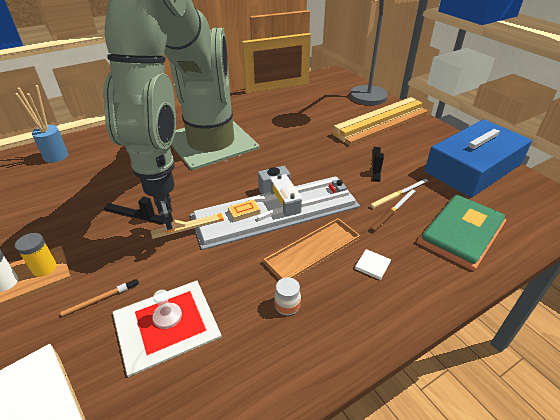

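View pics/w3.png

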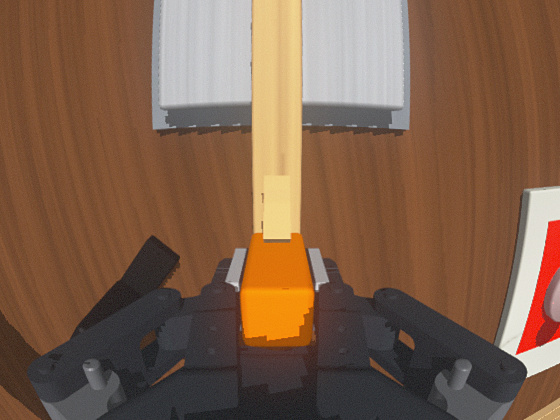

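```bash
sed -i 's/^X0,Y0=.*/X0,Y0=449.3,108.5/' h.py
python3 - <<'E'
from h import *
arm.line_to(pp(0,-330,58.6),QP,speed=40);arm.dwell(.15)
def fx(m):
    s=st(m);f=s["contact_force"];print("  press pos",inv(s["position"]).round(1),"Fl,Ff",round(f[0]*L[0]+f[1]*L[1],2),round(f[0]*F[0]+f[1]*F[1],2))
fx("start")
for y in (-300,-285,-265):
    r=arm.line_to(pp(0,y,58.6),QP,speed=30,stop_force=6);fx(str(r))
    if r:break
p,d=arm.camera("top");cv2.imwrite("pics/top4.png",p[:,:,::-1])
cv2.imwrite("pics/top4c.png",cv2.resize(p[190:330,150:350,::-1],None,fx=4,fy=4,interpolation=cv2.INTER_CUBIC))
E
```

```text
start t 9.68 pos [ 402.1 -298.7   58.5] F [ 0.15 -0.28 -1.15] w 25.5
  press pos [  -0. -330.] Fl,Ff 0.2 -0.25
False t 10.82 pos [ 407.5 -269.3   58.6] F [-0.84 -1.26 -0.81] w 25.2
  press pos [-1.000e-01 -3.001e+02] Fl,Ff -0.6 -1.39
False t 11.47 pos [ 410.3 -254.4   58.6] F [-0.01  0.02 -1.03] w 25.0
  press pos [   0. -285.] Fl,Ff -0.01 0.01
False t 12.29 pos [ 413.8 -234.8   58.6] F [-0.14  0.55 -0.76] w 25.2
  press pos [  -0.  -265.1] Fl,Ff -0.23 0.52
```

View pics/top4c.png

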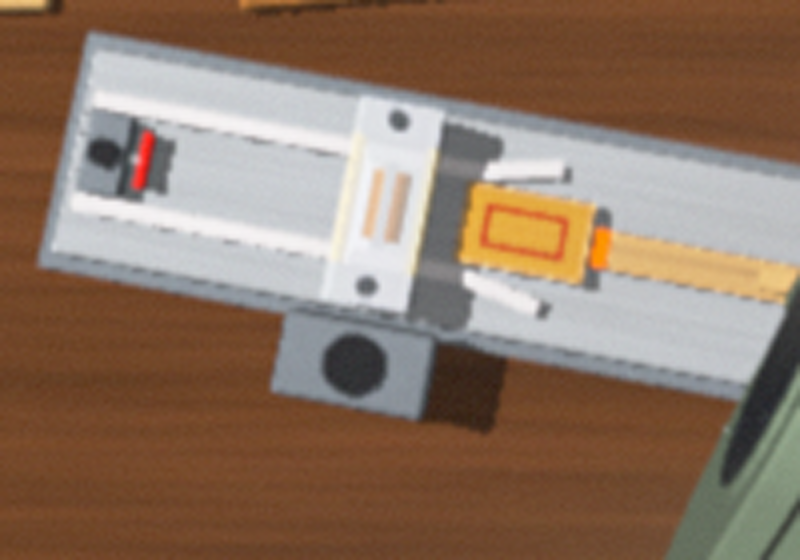

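Run:
```python
from h import *
def fx(m):
    s=st(m);f=s["contact_force"];print("  press pos",inv(s["position"]).round(1),"Fl,Ff",round(f[0]*L[0]+f[1]*L[1],2),round(f[0]*F[0]+f[1]*F[1],2))
for y in (-250,-235,-220,-205,-190):
    r=arm.line_to(pp(0,y,58.6),QP,speed=18,stop_force=8);fx(str(r))
    if r:break
p,d=arm.camera("top");cv2.imwrite("pics/top5.png",p[:,:,::-1])
cv2.imwrite("pics/top5c.png",cv2.resize(p[190:330,150:350,::-1],None,fx=4,fy=4,interpolation=cv2.INTER_CUBIC))
```

```text
False t 13.32 pos [ 416.5 -220.    58.6] F [ 0.39  0.73 -1.24] w 25.0
  press pos [  -0. -250.] Fl,Ff 0.25 0.79
False t 14.31 pos [ 419.2 -205.3   58.6] F [-0.07  0.47 -0.54] w 25.2
  press pos [  -0.  -235.1] Fl,Ff -0.15 0.45
False t 15.29 pos [ 422.  -190.5   58.6] F [-0.16 -3.68  0.14] w 24.8
  press pos [ 1.0e-01 -2.2e+02] Fl,Ff 0.5 -3.65
False t 16.27 pos [ 424.6 -175.4   58.6] F [ 0.77 -0.96 -1.52] w 25.0
  press pos [  -0.  -204.7] Fl,Ff 0.93 -0.81
False t 17.26 pos [ 427.4 -160.7   58.6] F [-0.15 -0.91 -2.12] w 25.0
  press pos [   0.  -189.7] Fl,Ff 0.02 -0.93
```

View pics/top5c.png

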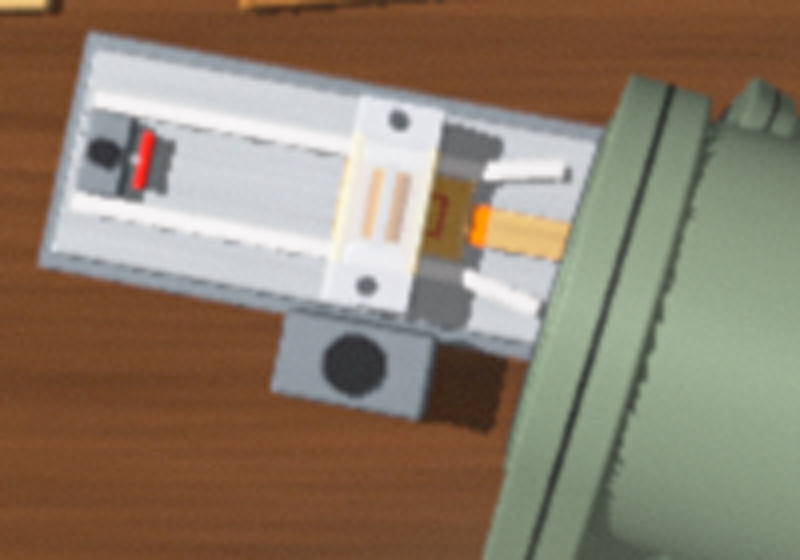

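Run:
```python
from h import *
def fx(m):
    s=st(m);f=s["contact_force"];a=-(f@np.r_[F,0]);print("  press pos",inv(s["position"]).round(1),"Fl",round(f[0]*L[0]+f[1]*L[1],2),"push",round(a,2));return a
for y in (-165,-145,-125):
    r=arm.line_to(pp(0,y,58.6),QP,speed=25,stop_force=8);fx(str(r))
    if r:break
p,d=arm.camera("top");cv2.imwrite("pics/top6.png",p[:,:,::-1])
cv2.imwrite("pics/top6c.png",cv2.resize(p[190:330,150:350,::-1],None,fx=4,fy=4,interpolation=cv2.INTER_CUBIC))
p,d,i=wpic("w6")
```

```text
False t 18.46 pos [ 431.8 -136.2   58.6] F [ 0.33 -0.79 -1.3 ] w 25.1
  press pos [  -0.  -164.8] Fl 0.47 push 0.72
False t 19.41 pos [ 435.5 -116.5   58.6] F [ 0.69  0.43 -1.4 ] w 25.0
  press pos [   0.  -144.8] Fl 0.6 push -0.55
False t 20.36 pos [439.  -97.1  58.6] F [-0.91 -0.12 -1.13] w 25.0
  press pos [   0. -125.] Fl -0.88 push 0.28
```

View pics/top6c.png

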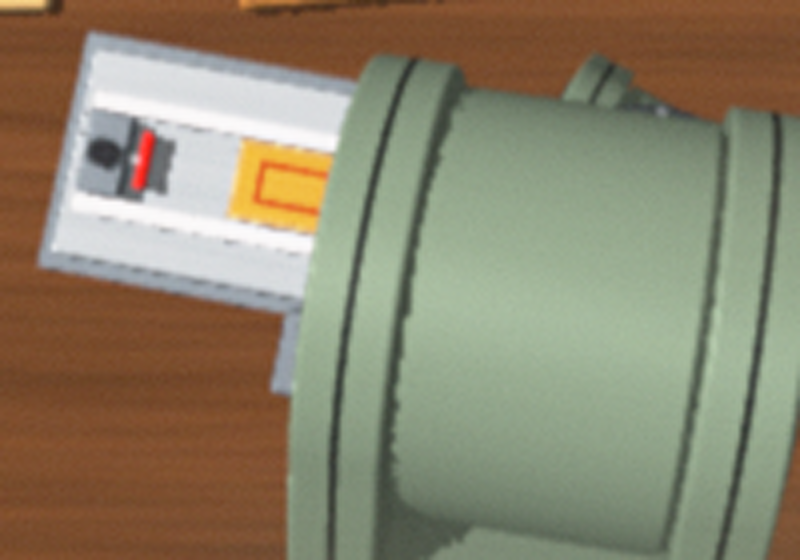

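View pics/w6.png

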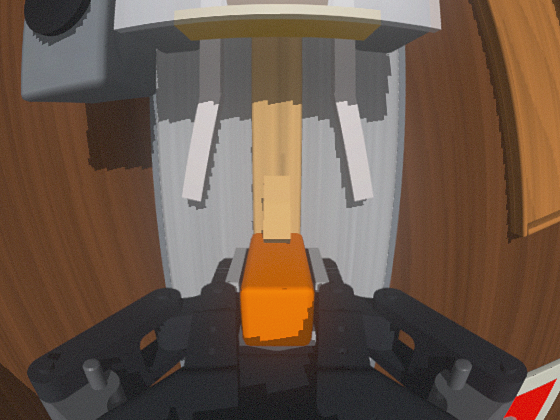

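Run:
```python
from h import *
def fx(m):
    s=st(m);f=s["contact_force"];a=-(f@np.r_[F,0]);print("  press",inv(s["position"]).round(2),"push",round(a,2));return a
r=arm.line_to(pp(0,-95,58.6),QP,speed=20,stop_force=7);fx(str(r))
if not r:
  for y in np.arange(-91,-60,4):
    r=arm.line_to(pp(0,y,58.6),QP,speed=9,stop_force=7);a=fx(str(r))
    if r or a>3:break
p,d=arm.camera("top");cv2.imwrite("pics/top7.png",p[:,:,::-1])
cv2.imwrite("pics/top7c.png",cv2.resize(p[190:270,150:260,::-1],None,fx=7,fy=7,interpolation=cv2.INTER_CUBIC))
```

```text
False t 22.11 pos [444.4 -67.5  58.6] F [-0.16  1.27 -1.74] w 24.9
  press [  0.   -95.03] push -1.22
False t 22.7 pos [445.1 -63.5  58.6] F [ 0.86  0.4  -0.73] w 25.3
  press [-4.000e-02 -9.095e+01] push -0.54
False t 23.29 pos [445.8 -59.6  58.6] F [ 0.14 -0.26 -1.7 ] w 25.0
  press [-1.000e-02 -8.694e+01] push 0.23
False t 23.88 pos [446.6 -55.7  58.6] F [ 0.94 -0.66 -1.1 ] w 25.2
  press [-2.000e-02 -8.294e+01] push 0.48
False t 24.48 pos [447.3 -51.7  58.6] F [-1.42  0.77 -1.48] w 25.1
  press [-3.000e-02 -7.895e+01] push -0.5
False t 25.07 pos [448.  -47.8  58.6] F [ 0.11 -0.66 -0.36] w 25.1
  press [-4.000e-02 -7.491e+01] push 0.63
False t 25.66 pos [448.7 -43.9  58.6] F [-0.65 -0.42 -0.56] w 25.3
  press [-1.000e-02 -7.094e+01] push 0.53
False t 26.25 pos [449.4 -40.4  58.6] F [-2.19 -6.05  0.23] w 25.2
  press [ 1.000e-02 -6.744e+01] push 6.35
```

View pics/top7c.png

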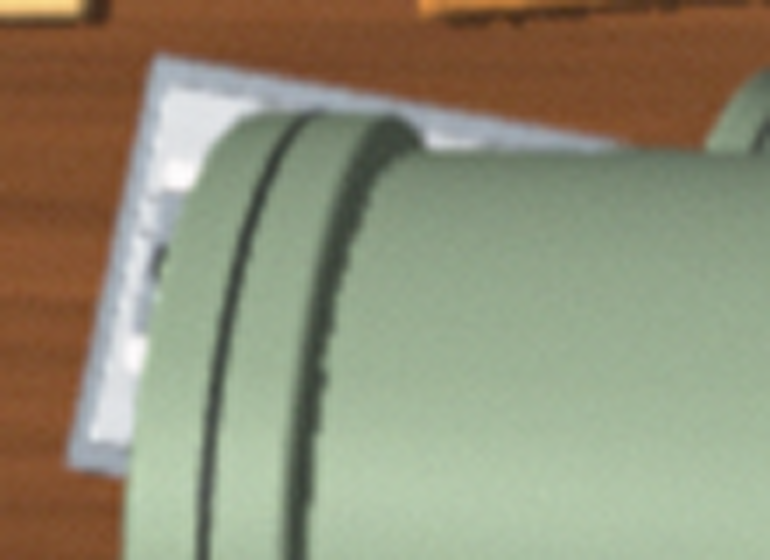

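Run:
```python
from h import *
def fx(m):
    A=[];P=[]
    for _ in range(5):
        s=arm.sense();A.append(-(s["contact_force"]@np.r_[F,0]));P.append(inv(s["position"])[1]);arm.dwell(.02)
    print(m,round(s["t"],2),"y",np.round(np.mean(P),2),"push",np.round(A,1));return np.mean(A)
a=fx("now")
y=-67.0
while y<-58:
    y+=0.5
    r=arm.line_to(pp(0,y,58.6),QP,speed=4,stop_force=max(2,11.5-a));a=fx("%s %.1f"%(r,y))
    if a>9.5:break
```

```text
now 26.37 y -67.45 push [5.8 5.2 4.9 5.1 4.9]
False -66.5 26.73 y -66.98 push [5.1 4.8 5.8 5.2 6.2]
False -66.0 27.08 y -66.47 push [5.3 5.5 5.5 4.7 5.6]
False -65.5 27.44 y -65.98 push [5.1 5.3 5.5 5.2 5.9]
False -65.0 27.8 y -65.52 push [5.8 6.3 4.8 5.  6. ]
False -64.5 28.16 y -65.45 push [8.4 9.6 9.5 8.4 9.3]
True -64.0 28.45 y -65.52 push [1.2 2.4 0.4 1.1 0.1]
True -63.5 28.92 y -65.51 push [2.  1.2 0.4 0.9 1.2]
True -63.0 29.42 y -65.49 push [1.7 1.5 0.6 0.9 0.8]
True -62.5 29.94 y -65.5 push [1.1 1.8 0.6 0.6 1.2]
True -62.0 30.51 y -65.49 push [1.1 2.2 1.6 0.9 0.8]
True -61.5 31.08 y -65.48 push [2.4 0.6 0.4 0.  1.3]
True -61.0 31.71 y -65.45 push [1.8 1.3 0.9 1.8 1.7]
True -60.5 32.33 y -65.48 push [1.3 1.9 1.3 1.2 1. ]
True -60.0 33.0 y -65.51 push [2.  1.7 1.4 1.6 0.9]
True -59.5 33.68 y -65.51 push [2.3 1.3 1.2 2.6 0.4]
True -59.0 34.39 y -65.53 push [1.4 1.5 1.7 1.3 1.1]
True -58.5 35.12 y -65.53 push [2.1 2.1 2.3 1.1 2.7]
True -58.0 35.86 y -65.54 push [1.9 1.6 1.5 0.9 1.4]
```

Run:
```python
from h import *
arm.line_to(pp(0,-70,58.6),QP,speed=20)
arm.line_to(pp(0,-215,58.6),QP,speed=90);st("out")
arm.line_to(pp(0,-225,150),QP,speed=150);st("up")
arm.reach([653.5,-41,150],quat(.156));st("over tray")
for n in("top","scene"):
    p,d=arm.camera(n);cv2.imwrite(f"pics/{n}8.png",p[:,:,::-1]);np.savez(f"pics/{n}8.npz",p=p,d=d)
    if n=="top":cv2.imwrite("pics/top8c.png",cv2.resize(p[150:290,150:350,::-1],None,fx=4,fy=4,interpolation=cv2.INTER_CUBIC))
    else:cv2.imwrite("pics/scene8c.png",cv2.resize(p[150:280,180:380,::-1],None,fx=4,fy=4,interpolation=cv2.INTER_CUBIC))
wpic("w8")
```

```text
out t 38.01 pos [ 422.9 -185.1   58.6] F [ 0.62 -0.02 -1.3 ] w 25.1
up t 38.77 pos [ 420.9 -195.1  149.4] F [-0.24  1.26 -0.88] w 25.0
over tray t 39.86 pos [652.8 -42.4 149.6] F [-0.23 -0.69 -1.22] w 25.5
```

View pics/top8c.png

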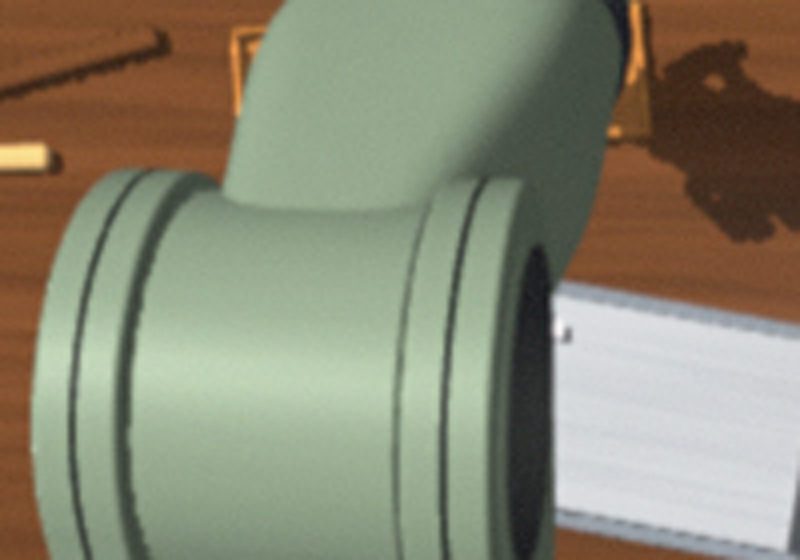

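View pics/scene8c.png

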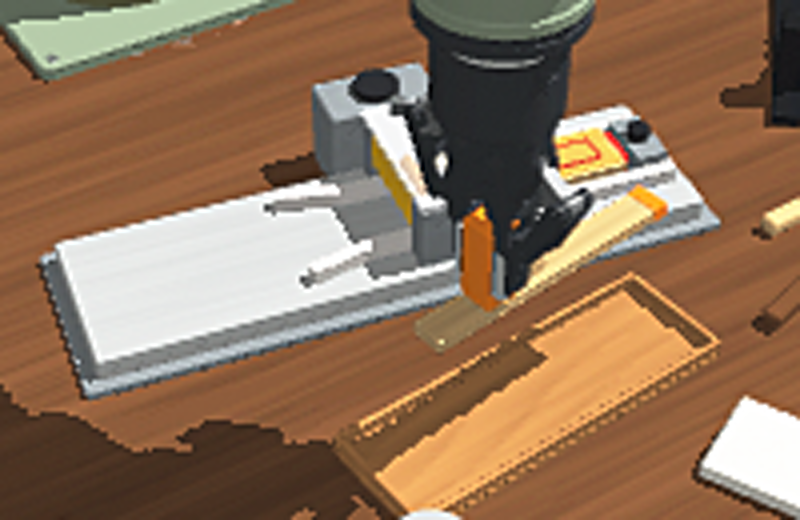

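View pics/w8.png

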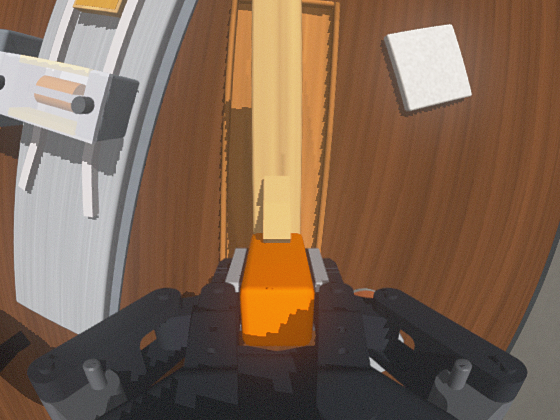

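Run:
```python
from h import *
q=quat(.156)
arm.line_to([653.5,-41,48],q,speed=120)
r=arm.line_to([653.5,-41,35.5],q,speed=15,stop_force=4);st("down %s"%r)
arm.set_gripper(60);st("open")
arm.line_to([653.5,-41,130],q,speed=120);st("clear")
wpic("w9")
arm.reach([560,-260,260],quat(0));st()
for n in("top","scene"):
    p,d=arm.camera(n);cv2.imwrite(f"pics/{n}9.png",p[:,:,::-1]);np.savez(f"pics/{n}9.npz",p=p,d=d)
    if n=="top":cv2.imwrite("pics/top9c.png",cv2.resize(p[140:290,150:350,::-1],None,fx=4,fy=4,interpolation=cv2.INTER_CUBIC))
    else:cv2.imwrite("pics/scene9c.png",cv2.resize(p[150:280,200:400,::-1],None,fx=4,fy=4,interpolation=cv2.INTER_CUBIC))
```

```text
down True t 41.64 pos [653.4 -41.   38.4] F [-1.52  1.01  7.82] w 25.1
open t 42.08 pos [653.1 -41.   37.8] F [ 1.42 -0.26  0.32] w 59.8
clear t 42.99 pos [653.2 -41.  129.3] F [-1.26 -0.55 -0.62] w 59.9
 t 44.1 pos [ 560.7 -258.4  259.1] F [ 0.49 -0.04 -0.98] w 60.0
```

View pics/top9c.png

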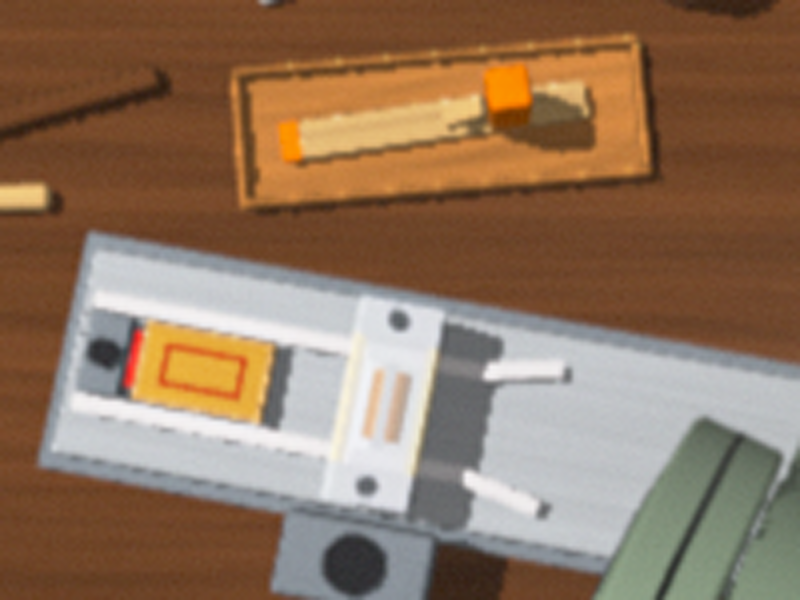

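View pics/scene9c.png

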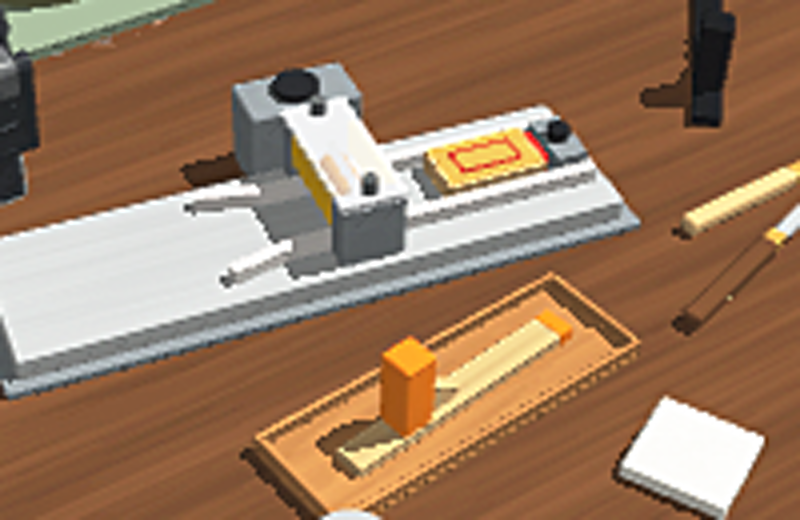

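View pics/scene9.png

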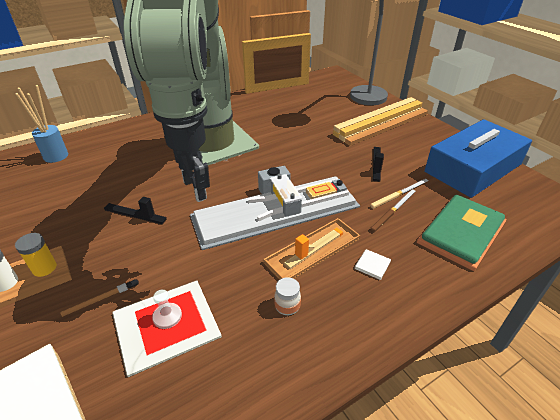

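The pictures show the panel against the plunger, with the red face moved from about x=145 to x=135 in the 4x crop (about 5 mm) and now against the grey body. The stick lies flat in its tray, handle up, and everything else is where it was.

Run:
```python
from h import *
arm.dwell(.3);st();arm.sign_off()
```

```text
t 44.5 pos [ 560.1 -259.7  259.8] F [ 0.08 -0.52  0.29] w 60.3
the job is handed in; nothing more can be done
```

The job is done and was handed in at 44.5 s. The panel went under the guard and out the other side and drove the red plunger home. I then drew the stick out and laid it flat, handle up, in its tray.

- **Plunger home:** The plunger slid at about 5 N. It then came up hard with the handle 65.5 mm short of the guard middle. I pressed it again about a dozen times and it stayed there. The last pictures show the red plunger against the grey body, having moved about 5 mm.
- **Push force:** The highest force I logged was 9.6 N, in readings taken after each move. The stop trigger was set at about 11.5 N. I did not record the peaks at the moment of stopping, so I can't show directly that they stayed under 15 N.
- **Stick and bench:** The stick was let go with the gripper at its starting pose, and the last pictures show it lying flat there. In the last pictures the other things on the bench look unmoved, and the gripper was clear of the press.

The wrist camera put the press centreline about 2 mm off the top camera's value, so I shifted it. The rails then looked symmetric about the stick. No final check failed.

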